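# Screw the lid of a press pot down with the fingertips

### The arm

A 7-joint arm with a two-finger parallel gripper is mounted at the origin on a cart in front of the work surface, level with it; the furniture and walls round the work are solid. World frame = base frame: x ahead of the robot, y to its left, z up, the work surface at z = 0. Lengths are in mm, angles in degrees, forces in N, time in s.
With the tool pointing down it reaches from about 425 to 950 mm from the base axis. Payload 4.7 kg.
Tool frame: the origin (TCP) lies midway between the tips of the shut fingers; the grasp point (between the pads) lies ctrl.grip_point_offset behind it (ctrl.grip_point_offset is the distance from the TCP to the grasp point, in mm); z points along the fingers, y is the line along which they close (so a half turn about z gives the same grasp; the last joint's range is limited). The gripper opens to 87 mm and grips with 3 to 60 N. Pads are 19 mm wide; open, the fingers measure 117 mm over their backs; the gripper's body (75 mm by 190 mm) begins 51 mm behind the grasp point.
Start: joints at [-65.369, 26.849, -2.785, 87.806, 1.381, 65.374, -4.715], TCP at [298.903, 605.232, 222.573] pointing down, gripper open.
Joint ranges: [-148.3, 148.3], [-19.14, 114.17], [-79.39, 73.82], [5.75, 140.21], [-59.74, 239.74], [12.07, 113.84], [-152.46, 152.46]. Speed limits (degrees/s): [147.25, 147.25, 180, 180, 180, 180, 180].

### API

Orientations are given as [roll, pitch, yaw] about the fixed x, y, z axes, in that order (R = Rz(yaw) Ry(pitch) Rx(roll)).
In Python, from cell import ctrl gives the robot as it stands.
- The arm moves only by the shell command python3 -m jog 'ROWS' [FORCE]. ROWS is JSON, a list of rows, each a list of 3 entries, a list of its own where there are three numbers: the shift along the tool's x, y, z each as a share of 500 mm, from -1 to 1, then the turn, a rotation vector about the tool's x, y, z each as a share of 90 degrees, from -1 to 1, then the gripper's target within -1 to 1 (fully open at 1, half-way at 0, shut at -1). In form: [[[tx, ty, tz], [wx, wy, wz], hand], ...]. A call has 1 to 10 rows; each row is the pose to reach, as a shift and turn from the pose commanded when the call began, along the tool's axes at that moment; what a row does not reach only later rows make up. A row lasts 1/10 s, in which the tool goes at most 50 mm and 8.59 degrees, less where a joint would pass 70% of its speed; a pose out of reach is approached as far as the arm can. A call with a number of a shift or a turn outside -1 to 1 is refused whole. A call with a gripper value outside its range is refused whole. The fingers move at their own pace and stop on an object; FORCE is the grip in N (left out, the last holds). Time passes only in rows, so rows that repeat a pose let the fingers close. It gives the time, the measured TCP pose, the force, the opening and the grip force at its end, in the units of the state.
- ctrl.get_obs(): the state, without advancing time (a new reading comes with each control period).
- ctrl.get_image(name): name is "scene" or "top" or "wrist"; returns a dict with "color" (400x640x3 uint8, red, green, blue), "z_map" (400x640 float32, mm along the optical axis (not along the pixel's ray), 0 where there is no reading), "fx", "fy", "cx", "cy" (pixels), "cam_to_world" (4x4, takes a point from camera to world coordinates). Camera axes: x right, y down, z forward; pixel columns grow to the right and rows downward; lengths in mm; the calibration is good to about 2 mm. A picture is of the moment at which its call begins.
- ctrl.sign_off(): hands the job in; it is judged then, once.
The state is a dict: "clock": time; "joint_positions": joint angles; "qd": joint speeds; "joint_torque": joint torques, N m; "tcp_pos": TCP position; "tcp_rot": TCP orientation; "wrist_force": force on the tool from outside, world axes, zero at the start; "moment": the same for the moment, N m; "width": opening from 0.0 (shut) to 1.0 (fully open); "gripper_force": force on a finger pad.
Only numpy, scipy, OpenCV 4.12 (cv2) and the standard library are available. Lean on these libraries where they do the work, as an engineer would, in place of code of your own. Each camera call takes 0.05 s, during which the arm holds its last target. There are 200 camera calls.

### The job

Close the steel press pot: screw its red wing screw clockwise, as seen from above, fully down to its stop, by pushing the wings round with the fingertips, stroke after stroke. Do not pinch a wing between the fingers, and do not lift, tip or shove the pot; leave the things round it where they stand. Finish with the hand clear.

Things in the scene. Friction and masses are not known exactly. Their poses are not given: they have to be found in the camera images.
- press_pot: low round steel pot, full and heavy (2.0 to 3.0 kg), standing loose on the worktop; 150 mm in diameter, 60 mm high to the rim, with a dark steel bridge across it along its y axis (162 mm long, 22 wide, top of the bar 96 mm and of its boss 99.5 mm above the worktop). Origin at the centre of the underside, z up. The aluminium lid under the bridge sinks with the screw and lies on the rim when the screw is home.
- wing_screw (a joint): turn of the red wing screw about its upright axis through the pot's centre, in rad: 0 = fully screwed down (a hard stop), growing as it is unscrewed (counter-clockwise from above); at the start between 3.2 and 5.6. It sinks 1.27 mm per rad as it is tightened. It stays where it is left; about 1.5 to 3 N at the wings turns it.
- screw_mid (a point): on the axis of the red wing screw, half-way up its wings. z up, x axis along wing a and -x along wing b (it turns with the screw). Each wing reaches 35 mm from the axis, is 8 mm thick over its pads and 26 mm high (13 mm above and below this point); hub 19 mm in diameter. When home this point is 117 mm above the worktop.
- a_tighten: rubber grip pad, 22 long x 21 high, on the +y face of wing a (+x) of the red screw; origin at the centre of the pad, 21.5 mm out from the screw's axis and 3 mm from the wing's middle plane. Pushed square on, it turns the screw clockwise (tightens). Its axes are those of screw_mid.
- a_loosen: rubber grip pad, 22 long x 21 high, on the -y face of wing a (+x) of the red screw; origin at the centre of the pad, 21.5 mm out from the screw's axis and 3 mm from the wing's middle plane. Pushed square on, it turns the screw counter-clockwise (loosens). Its axes are those of screw_mid.
- b_tighten: rubber grip pad, 22 long x 21 high, on the -y face of wing b (-x) of the red screw; origin at the centre of the pad, 21.5 mm out from the screw's axis and 3 mm from the wing's middle plane. Pushed square on, it turns the screw clockwise (tightens). Its axes are those of screw_mid.
- b_loosen: rubber grip pad, 22 long x 21 high, on the +y face of wing b (-x) of the red screw; origin at the centre of the pad, 21.5 mm out from the screw's axis and 3 mm from the wing's middle plane. Pushed square on, it turns the screw counter-clockwise (loosens). Its axes are those of screw_mid.
- glass_2: small clear drinking glass, 48 mm in diameter, 61 high, beside the pot; origin at the centre of its underside. To be left alone.
- tin_1: green and gold food tin, 57 mm in diameter, 72 high, beside the pot; origin at the centre of its underside. To be left alone.
- spice_jar_3: spice jar with a green cap, 44 mm in diameter, 100 high, beside the pot; origin at the centre of its underside. To be left alone.
Things that resemble listed ones, but are neither listed nor needed, are in the scene too. Several things have the shape of the press_pot; the one meant has the colours described above.

How it is judged:
By the outcome, as a careful person would: the job done as asked, in the order asked, and still so for the second after the job is handed in, with the robot touching nothing.
It also fails if it takes over 72 s, if anything falls off the work surface, if the arm or the gripper's body presses on something with over 40 N, if the wrist force passes 120 N, or if a joint passes its speed limit or range.

## Working session

There is one attempt and no reset: what is moved stays moved. The work goes in short steps, Python scripts to look and compute and a shell command to move; the robot and the scene stay as the last step left them, time stands still between calls to the robot, and variables do not carry over. Pictures are saved under pics/ and viewed, at most 10 in all, crops included, and the job is handed in when it is done.

```bash
mkdir -p pics; ls; python3 - <<'E'
from cell import ctrl
import cv2
print(ctrl.get_obs(), ctrl.grip_point_offset)
for n in("top","scene"):
    d=ctrl.get_image(n); cv2.imwrite(f"pics/{n}0.png",d["color"][:,:,::-1]); print(n,d["fx"],d["cx"],d["cy"],d["cam_to_world"])
E
```

```text
pics
{'clock': 0.0, 'joint_positions': array([-65.36882896,  26.89732725,  -2.78489046,  87.87581781,
         1.38204989,  65.37494342,  -4.71586191]), 'qd': array([ 0.11253462, -0.0280944 , -0.01721259,  0.05413787,  0.00561449,
        0.08267916, -0.07536508]), 'joint_torque': array([-1.39842450e-04, -5.07980525e+01, -8.10218649e-02, -2.36149639e+01,
       -6.13350654e-02,  3.81412427e-02,  1.93259361e-04]), 'tcp_pos': array([298.65324659, 604.64470528, 221.48375789]), 'tcp_rot': array([-1.79885633e+02,  5.13336289e-03,  1.53715465e+02]), 'wrist_force': array([-0.11967409,  0.94509608, -0.09356568]), 'moment': array([-0.02753563,  0.03752882, -0.02533065]), 'gripper_force': 0.0, 'width': 1.0010839407938907} 18.700000000000003
top 520.6172621484635 308.65637410100805 196.28094537378763 [[ 2.88801343e-02 -9.89146668e-01  1.44065290e-01  3.19826056e+02]
 [-9.99569512e-01 -2.78327860e-02  9.28047438e-03 -2.05734972e+01]
 [-5.17001193e-03 -1.44271293e-01 -9.89524666e-01  1.22488658e+03]
 [ 0.00000000e+00  0.00000000e+00  0.00000000e+00  1.00000000e+00]]
scene 402.4774102750507 322.08521045384526 198.1390815291316 [[ 8.95227642e-01 -2.37714833e-01  3.76907319e-01  1.02771695e+02]
 [-4.45198378e-01 -4.40821278e-01  7.79406829e-01 -8.47194571e+02]
 [-1.91277978e-02 -8.65545065e-01 -5.00465652e-01  6.46683703e+02]
 [ 0.00000000e+00  0.00000000e+00  0.00000000e+00  1.00000000e+00]]
```

View pics/top0.png

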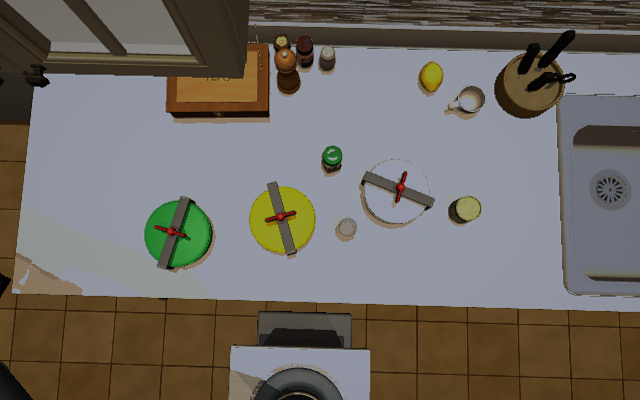

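View pics/scene0.png

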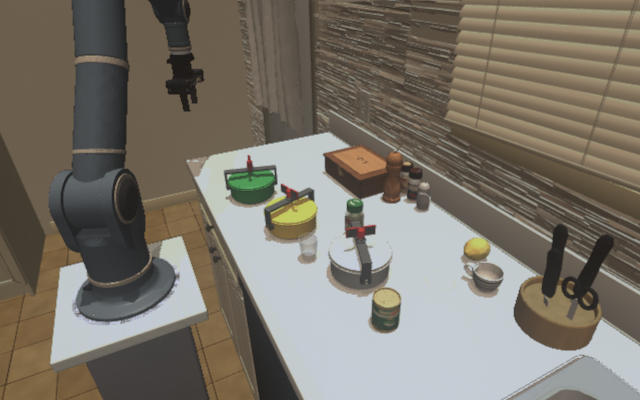

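Three pots have this shape: green (178,233), yellow (282,218) and steel/white (398,190) in the top picture. The steel one, with tin, glass and jar beside it, fits the description. I'll confirm it in an enlarged crop and measure it there.

```bash
cat > h.py <<'E'
import numpy as np, cv2
from cell import ctrl
def pts(d):
    z=d["z_map"]; v,u=np.mgrid[:z.shape[0],:z.shape[1]]
    P=np.stack([(u-d["cx"])/d["fx"]*z,(v-d["cy"])/d["fy"]*z,z,np.ones_like(z)],-1)
    return (P@np.array(d["cam_to_world"]).T)[...,:3]
def red(c):
    c=c.astype(int); return (c[...,0]>90)&(c[...,1]<0.45*c[...,0])&(c[...,2]<0.45*c[...,0])
E
python3 - <<'E'
from h import *
d=ctrl.get_image("top"); P=pts(d); c=d["color"]
a=cv2.resize(c[145:235,320:490],None,fx=4.5,fy=4.5,interpolation=cv2.INTER_CUBIC); cv2.imwrite("pics/crop1.png",a[:,:,::-1])
m=red(c); m[:, :360]=0; m[:,440:]=0; m[:150]=0; m[230:]=0; m&=d["z_map"]>0
Q=P[m]; print(len(Q), np.median(Q,0), np.percentile(Q[:,2],[5,50,95]))
T=Q[Q[:,2]>105]; r=cv2.minAreaRect(T[:,:2].astype(np.float32)); print(len(T),r, T.mean(0))
uu,s,vt=np.linalg.svd(T[:,:2]-T[:,:2].mean(0)); print(vt[0],np.degrees(np.arctan2(vt[0][1],vt[0][0])))
box=np.zeros(m.shape,bool); box[145:235,350:445]=1
B=P[box&(P[...,2]>88)&(P[...,2]<103)&~m]; print("bridge",len(B),cv2.minAreaRect(B[:,:2].astype(np.float32)),B.mean(0))
for n,(u,v) in dict(glass=(347,227),tin=(467,207),jar=(332,155)).items(): print(n,P[v,u])
E
```

```text
82 [ 506.69547083 -206.30407653  132.65581343] [125.81890926 132.65581343 137.81853898]
82 ((506.321044921875, -206.84658813476562), (14.190122604370117, 66.73674774169922), 83.79106903076172) [ 506.74092943 -206.24689371  132.08982101]
[-0.96570437  0.25964413] 164.95105298733208
bridge 681 ((506.38006591796875, -206.31719970703125), (161.9120330810547, 24.503047943115234), 68.11654663085938) [ 505.57206366 -205.98695559   96.80362314]
glass [ 426.19521383 -100.48318532   15.69004137]
tin [ 474.25766226 -364.8039828    66.13427184]
jar [576.59041335 -58.81608075 102.42930425]
```

View pics/crop1.png

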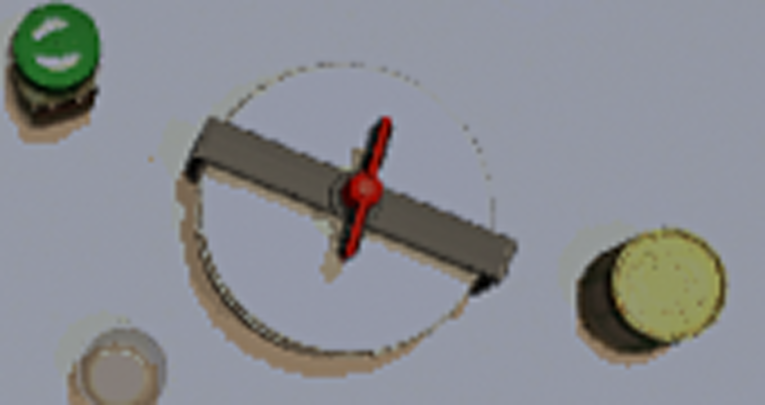

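The crop shows the steel pot: dark bridge from (200,140) to (510,255), and the red wing from (345,255) to (387,122). Its colours match the description. The screw axis is near (506,-206), with the wing line at about -16° and the bridge at about 69°. My plan is to put the open hand centred on the screw axis, so each fingertip pushes one wing as a pure couple. First I move over to the pot.

```bash
python3 -m jog '[[[-0.06,-0.05,0],[0,0,0],0.2],[[-0.14,-0.12,0],[0,0,0],0.2],[[-0.22,-0.18,0],[0,0,0],0.2],[[-0.30,-0.25,0],[0,0,0],0.2],[[-0.38,-0.32,0],[0,0,0],0.2],[[-0.46,-0.38,0],[0,0,0],0.2],[[-0.54,-0.45,0],[0,0,0],0.2],[[-0.61,-0.51,0],[0,0,0],0.2],[[-0.68,-0.57,0],[0,0,0],0.2],[[-0.68,-0.57,0],[0,0,0],0.2]]'; python3 -c "
from cell import ctrl;o=ctrl.get_obs();print(o['joint_positions'],o['tcp_pos'],o['tcp_rot'],o['width'])"
```

```text
clock: 1.15
tcp_pos: [480.0, 191.5, 222.6]
tcp_rot: [-179.9, 0.1, 153.0]
wrist_force: [-0.1, 0.3, 0.1]
width: 0.604
gripper_force: 0.0
[-32.69344882  11.9544319    7.19239377 109.50551394  -1.5204294
  58.66267798  38.18419242] [480.00505662 191.4878288  222.60330679] [-1.79868473e+02  1.35410643e-01  1.53048391e+02] 0.6039183314127309
```

```bash
python3 -m jog '[[[-0.04,-0.06,0],[0,0,0],0.2],[[-0.08,-0.14,0],[0,0,0],0.2],[[-0.13,-0.22,0],[0,0,0],0.2],[[-0.18,-0.30,0],[0,0,0],0.2],[[-0.23,-0.38,0],[0,0,0],0.2],[[-0.28,-0.46,0],[0,0,0],0.2],[[-0.33,-0.55,0],[0,0,0],0.2],[[-0.37,-0.62,0],[0,0,0],0.2],[[-0.41,-0.685,0],[0,0,0],0.2],[[-0.41,-0.685,0],[0,0,0],0.2]]'; python3 - <<'E'
from h import *
d=ctrl.get_image("wrist"); cv2.imwrite("pics/w1.png",d["color"][:,:,::-1])
o=ctrl.get_obs();print(o['joint_positions'],o['tcp_pos'],o['tcp_rot'],o['width'],o['moment'])
P=pts(d); m=red(d["color"])&(d["z_map"]>0); Q=P[m]; Q=Q[(Q[:,2]>100)&(Q[:,2]<145)&(np.hypot(Q[:,0]-506,Q[:,1]+206)<60)]
print(len(Q),np.percentile(Q,[1,5,50,95,99],axis=0)); T=Q[Q[:,2]>np.percentile(Q[:,2],98)-3]; r=cv2.minAreaRect(T[:,:2].astype(np.float32)); print(len(T),r,T.mean(0)); u,s,vt=np.linalg.svd(T[:,:2]-T[:,:2].mean(0),full_matrices=False); print(np.degrees(np.arctan2(vt[0,1],vt[0,0])))
B=P[(~m)&(P[...,2]>90)&(P[...,2]<98)&(np.hypot(P[...,0]-506,P[...,1]+206)<90)]; print(len(B),np.median(B,0),cv2.minAreaRect(B[:,:2].astype(np.float32)))
E
```

```text
clock: 2.15
tcp_pos: [508.9, -204.8, 222.6]
tcp_rot: [-179.8, 0.1, 153.2]
wrist_force: [-0.2, -0.3, -0.1]
width: 0.601
gripper_force: 0.0
[ -0.68917528  15.28513556  21.76703624 106.39434231  -6.45384666
  59.53609371  87.07544955] [ 509.1695465  -201.20736628  222.29843202] [-1.79948623e+02 -6.65058746e-03  1.53415400e+02] 0.6008006259751302 [ 0.00653406 -0.00187146 -0.02897378]
461 [[ 474.9014193  -216.6023111   127.97246147]
 [ 478.23853559 -215.0828428   128.45584967]
 [ 506.66764437 -206.52814794  134.14017135]
 [ 535.87034456 -199.22681981  135.78731928]
 [ 539.20954062 -197.95132679  136.3872865 ]]
264 ((507.0282287597656, -207.1409454345703), (3.5826961994171143, 68.61085510253906), 75.260009765625) [ 506.15635862 -206.80534617  134.90531435]
-14.932800511217215
3666 [ 506.44184763 -196.69824858   96.79156783] ((507.420654296875, -206.8806610107422), (162.0309295654297, 22.706256866455078), 68.8248062133789)
```

View pics/w1.png

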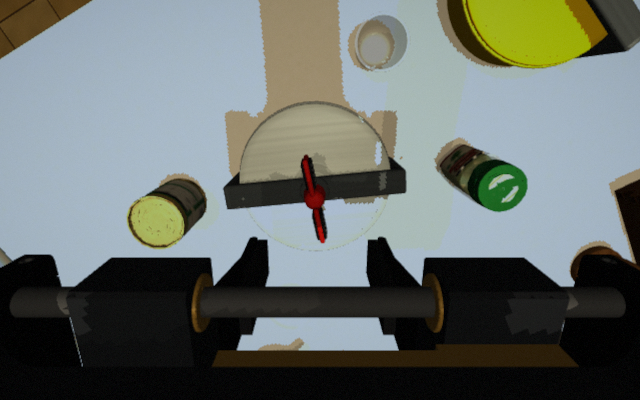

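The wrist picture shows the steel pot at (315,175), the red wing from (307,158) to (322,238) and the bridge from (226,190) to (405,180). That puts the axis at (507.2,-207.0), the wing at -14.9° and the bridge at 68.8°. The wing tops are at about 134, so about 3.25 rad (186°) remains to home. I centre the hand, set the fingers 44 mm apart and descend.

```bash
python3 -m jog '[[[-0.002,-0.01,0],[0,0,0],0.0],[[-0.003,-0.0165,0],[0,0,0],0.0],[[-0.003,-0.0165,0.03],[0,0,0],0.0],[[-0.003,-0.0165,0.07],[0,0,0],0.0],[[-0.003,-0.0165,0.11],[0,0,0],0.0],[[-0.003,-0.0165,0.15],[0,0,0],0.0],[[-0.003,-0.0165,0.18],[0,0,0],0.0],[[-0.003,-0.0165,0.18],[0,0,0],0.0]]'; python3 -c "
from cell import ctrl;o=ctrl.get_obs();print(o['joint_positions'],o['tcp_pos'],o['tcp_rot'],o['width'],o['moment'])"
```

```text
clock: 3.0
tcp_pos: [506.0, -204.9, 130.6]
tcp_rot: [-180.0, -0.3, 153.8]
wrist_force: [-0.2, -0.2, 0.2]
width: 0.498
gripper_force: 0.0
[  1.51669365  21.48851625  20.35017918 111.76607426  -9.78037535
  48.65948677  90.92812366] [ 506.0454192  -204.85230203  130.61501975] [-179.98274487   -0.26605333  153.84049947] 0.4977839168120466 [ 0.02530791 -0.00716348 -0.01906383]
```

```bash
python3 -m jog '[[[0,0,0.025],[0,0,0],0.0],[[0,0,0.05],[0,0,0],0.0],[[0,0,0.05],[0,0,0],0.0],[[0,0,0.05],[0,0,0],0.0],[[0,0,0.05],[0,0,0],0.0]]'; python3 -c "
from cell import ctrl;o=ctrl.get_obs();print(o['joint_positions'],o['tcp_pos'],o['tcp_rot'],o['width'],o['moment'])"
```

```text
clock: 3.5
tcp_pos: [507.7, -207.0, 107.9]
tcp_rot: [180.0, 0.1, 153.7]
wrist_force: [-0.5, 0.5, -0.7]
width: 0.501
gripper_force: 0.0
[  2.21413882  23.32658992  19.81937026 112.72313785 -10.83144761
  45.65775327  91.84157929] [ 507.70385884 -207.00258947  107.9298204 ] [1.79986686e+02 5.12840508e-02 1.53705930e+02] 0.5009616973129072 [ 0.00917431  0.02472261 -0.00983521]
```

```bash
python3 -m jog '[[[0,0,0],[0,0,0.05],0.0],[[0,0,0],[0,0,0.11],0.0],[[0,0,0],[0,0,0.18],0.0],[[0,0,0],[0,0,0.25],0.0],[[0,0,0],[0,0,0.32],0.0],[[0,0,0],[0,0,0.39],0.0],[[0,0,0],[0,0,0.46],0.0],[[0,0,0],[0,0,0.53],0.0],[[0,0,0],[0,0,0.60],0.0],[[0,0,0],[0,0,0.67],0.0]]'; python3 - <<'E'
from h import *
d=ctrl.get_image("wrist"); cv2.imwrite("pics/w2.png",d["color"][:,:,::-1])
o=ctrl.get_obs();print(o['joint_positions'],o['tcp_pos'],o['tcp_rot'],o['width'],o['moment'],o['wrist_force'])
E
```

```text
clock: 4.5
tcp_pos: [507.6, -207.5, 108.0]
tcp_rot: [179.9, 0.1, 93.2]
wrist_force: [0.3, -1.4, -1.5]
width: 0.498
gripper_force: 0.9
[ -9.30263231  25.661575    35.21254099 113.3478591  -19.94823901
  46.90987363  40.05848141] [ 507.69761854 -207.3825932   107.92723182] [1.79943220e+02 6.43655546e-02 9.29939536e+01] 0.498712942533791 [-0.26913975  0.00175372  0.01360015] [ 1.21761797 -0.89307843  0.78522296]
```

View pics/w2.png

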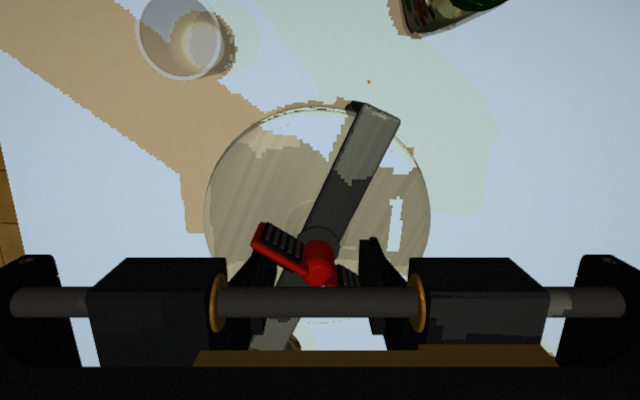

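Contact works: the left finger lies on the tightening pad near (280,240), and the right finger is at the other wing. I keep turning.

```bash
python3 -m jog '[[[0,0,0],[0,0,0.06],0.0],[[0,0,0],[0,0,0.12],0.0],[[0,0,0],[0,0,0.18],0.0],[[0,0,0],[0,0,0.24],0.0],[[0,0,0],[0,0,0.30],0.0],[[0,0,0],[0,0,0.36],0.0],[[0,0,0],[0,0,0.42],0.0],[[0,0,0],[0,0,0.48],0.0],[[0,0,0],[0,0,0.54],0.0],[[0,0,0],[0,0,0.60],0.0]]'; cat >> h.py <<'E'
def st():
    np.set_printoptions(precision=2,suppress=True)
    o=ctrl.get_obs(); [print(k,o[k]) for k in('joint_positions','tcp_pos','tcp_rot','wrist_force','moment')]
def look(name=None):
    d=ctrl.get_image("wrist"); P=pts(d)
    if name: cv2.imwrite(f"pics/{name}.png",d["color"][:,:,::-1])
    R=np.hypot(P[...,0]-507,P[...,1]+207); m=red(d["color"])&(d["z_map"]>0)&(R<45)
    T=P[m&(P[...,2]>115)]; 
    u,s,vt=np.linalg.svd(T[:,:2]-[507.3,-207],full_matrices=False); print("wing",len(T),np.degrees(np.arctan2(vt[0,1],vt[0,0])),"top",np.percentile(T[:,2],[50,90,97]))
    B=P[~m&(P[...,2]>90)&(P[...,2]<99)&(R<90)]; r=cv2.minAreaRect(B[:,:2].astype(np.float32)); print("bridge",len(B),r,B[:,2].mean())
E
python3 -c "
from h import *
st();look('w3')"
```

```text
clock: 5.55
tcp_pos: [507.3, -207.0, 107.8]
tcp_rot: [180.0, -0.0, 39.3]
wrist_force: [0.2, -1.1, -0.6]
width: 0.504
gripper_force: 0.9
joint_positions [-19.    29.82  49.42 113.84 -29.69  49.7   -4.08]
tcp_pos [ 507.35 -207.    107.75]
tcp_rot [179.98  -0.01  39.32]
wrist_force [ 0.24 -1.15 -0.63]
moment [-0.32  0.21  0.  ]
wing 888 -85.52683142317535 top [128.9  133.76 134.22]
bridge 6533 ((508.7019958496094, -207.72293090820312), (161.80252075195312, 23.95550537109375), 69.0166244506836) 96.75949943381845
```

```bash
python3 -m jog '[[[0,0,0],[0,0,0.06],0.0],[[0,0,0],[0,0,0.12],0.0],[[0,0,0],[0,0,0.18],0.0],[[0,0,0],[0,0,0.24],0.0],[[0,0,0],[0,0,0.30],0.0],[[0,0,0],[0,0,0.36],0.0],[[0,0,0],[0,0,0.42],0.0],[[0,0,0],[0,0,0.48],0.0],[[0,0,0],[0,0,0.54],0.0],[[0,0,0],[0,0,0.60],0.0]]' && python3 -c "
from h import *
st();look('w4')"
```

```text
clock: 6.6
tcp_pos: [507.9, -206.8, 107.6]
tcp_rot: [-180.0, -0.0, -14.6]
wrist_force: [1.6, -1.1, -1.8]
width: 0.505
gripper_force: 1.0
joint_positions [-26.94  36.85  63.44 114.15 -40.89  55.08 -47.18]
tcp_pos [ 507.87 -206.79  107.65]
tcp_rot [-179.99   -0.05  -14.59]
wrist_force [ 1.57 -1.06 -1.82]
moment [-0.2   0.07  0.07]
wing 909 -140.0277083923296 top [127.76 132.64 133.06]
bridge 6414 ((508.5609436035156, -207.52333068847656), (161.8917694091797, 23.758899688720703), 68.88003540039062) 96.39552027375588
```

The wing is at -140°, so about 61° remains, and joint 3 is nearing its limit. I back off, lift clear, turn the hand back half a turn and come down on the other wings for the last stroke.

```bash
python3 -m jog '[[[0,0,0],[0,0,-0.04],0.0],[[0,0,0],[0,0,-0.10],0.0],[[0,0,-0.03],[0,0,-0.12],0.0],[[0,0,-0.07],[0,0,-0.12],0.0],[[0,0,-0.10],[0,0,-0.14],0.0],[[0,0,-0.10],[0,0,-0.20],0.0],[[0,0,-0.10],[0,0,-0.28],0.0],[[0,0,-0.10],[0,0,-0.36],0.0],[[0,0,-0.10],[0,0,-0.44],0.0],[[0,0,-0.10],[0,0,-0.52],0.0]]' && python3 -m jog '[[[0,0,0],[0,0,-0.08],0.0],[[0,0,0],[0,0,-0.16],0.0],[[0,0,0],[0,0,-0.24],0.0],[[0,0,0],[0,0,-0.32],0.0],[[0,0,0],[0,0,-0.40],0.0],[[0,0,0],[0,0,-0.48],0.0],[[0,0,0],[0,0,-0.56],0.0],[[0,0,0],[0,0,-0.64],0.0],[[0,0,0],[0,0,-0.72],0.0],[[0,0,0],[0,0,-0.80],0.0]]' && python3 -m jog '[[[0,0,0],[0,0,-0.08],0.0],[[0,0,0],[0,0,-0.16],0.0],[[0,0,0],[0,0,-0.24],0.0],[[0,0,0],[0,0,-0.32],0.0],[[0,0,0],[0,0,-0.40],0.0],[[0,0,0],[0,0,-0.48],0.0],[[0,0,0],[0,0,-0.56],0.0],[[0,0,0],[0,0,-0.64],0.0],[[0,0,0],[0,0,-0.72],0.0],[[0,0,0],[0,0,-0.78],0.0]]' && python3 -c "
from h import *
st();look('w5')"
```

```text
clock: 7.65
tcp_pos: [507.5, -206.6, 158.0]
tcp_rot: [180.0, -0.0, 32.8]
wrist_force: [0.3, 0.1, 0.5]
width: 0.497
gripper_force: 0.0
clock: 8.65
tcp_pos: [507.5, -206.8, 158.1]
tcp_rot: [179.9, 0.0, 104.7]
wrist_force: [0.1, 0.2, -0.7]
width: 0.502
gripper_force: 0.0
clock: 9.65
tcp_pos: [507.5, -206.9, 158.2]
tcp_rot: [-180.0, 0.1, 174.9]
wrist_force: [0.2, 0.3, 0.3]
width: 0.502
gripper_force: 0.0
joint_positions [  1.55  19.42  20.29 110.29  -8.46  51.65 110.92]
tcp_pos [ 507.5  -206.94  158.18]
tcp_rot [-179.98    0.06  174.88]
wrist_force [0.22 0.34 0.29]
moment [-0.01 -0.03 -0.07]
wing 795 41.93143449898563 top [131.41 132.83 133.25]
bridge 5294 ((506.38458251953125, -206.8731689453125), (161.75363159179688, 23.347434997558594), 68.83984375) 96.66326042747276
```

```bash
python3 -m jog '[[[0,0,0],[0,0,-0.05],0.0],[[0,0,0],[0,0,-0.09],0.0],[[0,0,0],[0,0,-0.09],0.0],[[0,0,0.03],[0,0,-0.09],0.0],[[0,0,0.06],[0,0,-0.09],0.0],[[0,0,0.09],[0,0,-0.09],0.0],[[0,0,0.102],[0,0,-0.09],0.0],[[0,0,0.102],[0,0,-0.05],0.0],[[0,0,0.102],[0,0,0],0.0],[[0,0,0.102],[0,0,0.06],0.0]]' && python3 -m jog '[[[0,0,0],[0,0,0.06],0.0],[[0,0,0],[0,0,0.12],0.0],[[0,0,0],[0,0,0.18],0.0],[[0,0,0],[0,0,0.24],0.0],[[0,0,0],[0,0,0.30],0.0],[[0,0,0],[0,0,0.36],0.0],[[0,0,0],[0,0,0.41],0.0],[[0,0,0],[0,0,0.46],0.0],[[0,0,0],[0,0,0.50],0.0],[[0,0,0],[0,0,0.50],0.0]]' && python3 -c "
from h import *
st();look('w6')"
```

```text
clock: 10.7
tcp_pos: [507.7, -207.0, 107.0]
tcp_rot: [180.0, 0.0, 168.8]
wrist_force: [1.1, -0.7, -0.0]
width: 0.501
gripper_force: 0.0
clock: 11.7
tcp_pos: [507.7, -207.2, 106.9]
tcp_rot: [180.0, 0.1, 124.0]
wrist_force: [-0.2, -0.6, -0.4]
width: 0.498
gripper_force: 0.4
joint_positions [ -7.23  25.18  32.34 113.28 -18.25  46.47  69.37]
tcp_pos [ 507.73 -207.16  106.92]
tcp_rot [179.99   0.07 124.  ]
wrist_force [-0.24 -0.59 -0.4 ]
moment [-0.29 -0.05  0.  ]
wing 986 0.08460484075826542 top [126.85 131.62 132.13]
bridge 5810 ((511.01287841796875, -195.60394287109375), (137.8448486328125, 23.31952476501465), 68.71804809570312) 96.67681088299184
```

```bash
python3 -m jog '[[[0,0,0],[0,0,0.03],0.0],[[0,0,0],[0,0,0.06],0.0],[[0,0,0],[0,0,0.09],0.0],[[0,0,0],[0,0,0.12],0.0],[[0,0,0],[0,0,0.14],0.0],[[0,0,0],[0,0,0.16],0.0],[[0,0,0],[0,0,0.17],0.0],[[0,0,0],[0,0,0.17],0.0]]' && python3 -c "
from h import *
st();look('w7')"
```

```text
clock: 12.55
tcp_pos: [507.6, -206.9, 106.7]
tcp_rot: [180.0, 0.0, 108.7]
wrist_force: [1.1, -2.4, 0.2]
width: 0.499
gripper_force: 0.7
joint_positions [-10.08  26.01  36.28 113.45 -20.79  46.97  56.57]
tcp_pos [ 507.56 -206.93  106.66]
tcp_rot [179.98   0.02 108.72]
wrist_force [ 1.08 -2.4   0.22]
moment [-0.43 -0.15  0.02]
wing 937 -15.82659902588969 top [126.46 131.25 131.67]
bridge 6151 ((507.83843994140625, -204.78334045410156), (157.35494995117188, 23.759174346923828), 68.28975677490234) 96.75118949440734
```

```bash
python3 -m jog '[[[0,0,0],[0,0,0.01],0.0],[[0,0,0],[0,0,0.02],0.0],[[0,0,0],[0,0,0.02],0.0]]' && python3 -c "
from h import *
st();look('w8')"
```

```text
clock: 12.9
tcp_pos: [507.4, -206.8, 106.6]
tcp_rot: [180.0, -0.0, 106.9]
wrist_force: [1.4, -1.3, -0.3]
width: 0.503
gripper_force: 0.6
joint_positions [-10.42  26.12  36.76 113.47 -21.11  47.06  55.05]
tcp_pos [ 507.41 -206.8   106.57]
tcp_rot [179.99  -0.   106.89]
wrist_force [ 1.43 -1.25 -0.34]
moment [-0.4  -0.15  0.04]
wing 926 -18.03363133200378 top [126.39 131.3  131.74]
bridge 6320 ((507.2447204589844, -206.3030242919922), (160.7874298095703, 23.85931396484375), 68.6794204711914) 96.76815405969433
```

```bash
python3 -m jog '[[[0,0,0],[0,0,0.01],0.0],[[0,0,0],[0,0,0.02],0.0],[[0,0,0],[0,0,0.02],0.0]]' && python3 -c "
from h import *
st();look('w9')"
```

```text
clock: 13.25
tcp_pos: [507.3, -206.8, 106.5]
tcp_rot: [-180.0, -0.0, 105.1]
wrist_force: [1.2, -1.9, -0.6]
width: 0.5
gripper_force: 0.6
joint_positions [-10.76  26.24  37.23 113.5  -21.41  47.13  53.54]
tcp_pos [ 507.31 -206.78  106.5 ]
tcp_rot [-180.     -0.01  105.08]
wrist_force [ 1.15 -1.86 -0.59]
moment [-0.4  -0.1   0.01]
wing 917 -19.84080488403118 top [126.34 131.23 131.7 ]
bridge 6499 ((506.9999694824219, -206.6641387939453), (161.55389404296875, 23.769086837768555), 68.99640655517578) 96.75487733751486
```

```bash
python3 -m jog '[[[0,0,0],[0,0,0.01],0.0],[[0,0,0],[0,0,0.01],0.0],[[0,0,0],[0,0,0.01],0.0]]' && python3 -c "
from h import *
st();look('w10')"
```

```text
clock: 13.6
tcp_pos: [507.3, -206.7, 106.5]
tcp_rot: [-180.0, -0.0, 104.2]
wrist_force: [-0.2, -2.0, -0.0]
width: 0.5
gripper_force: 0.6
joint_positions [-10.92  26.29  37.46 113.51 -21.56  47.16  52.82]
tcp_pos [ 507.28 -206.72  106.47]
tcp_rot [-179.99   -0.01  104.22]
wrist_force [-0.18 -2.02 -0.05]
moment [-0.39 -0.17  0.03]
wing 923 -20.735822678208642 top [126.36 131.17 131.66]
bridge 6567 ((507.1832275390625, -206.54312133789062), (161.14515686035156, 23.67824363708496), 68.87042999267578) 96.77106091727043
```

```bash
python3 -m jog '[[[0,0,0],[0,0,0.01],0.0],[[0,0,0],[0,0,0.01],0.0],[[0,0,0],[0,0,0.01],0.0]]' && python3 -c "
from h import *
st();look('w11')"
```

```text
clock: 13.95
tcp_pos: [507.3, -206.8, 106.5]
tcp_rot: [-180.0, -0.0, 103.3]
wrist_force: [0.9, -1.5, -0.3]
width: 0.5
gripper_force: 0.6
joint_positions [-11.09  26.35  37.7  113.52 -21.72  47.2   52.07]
tcp_pos [ 507.31 -206.76  106.46]
tcp_rot [-179.99   -0.01  103.31]
wrist_force [ 0.93 -1.55 -0.29]
moment [-0.42 -0.1   0.12]
wing 921 -21.505542130949543 top [126.28 131.15 131.64]
bridge 6632 ((507.44390869140625, -207.29901123046875), (162.35910034179688, 25.078840255737305), 69.15138244628906) 96.75817883129294
```

```bash
python3 -m jog '[[[0,0,0],[0,0,0.01],0.0],[[0,0,0],[0,0,0.01],0.0],[[0,0,0],[0,0,0.01],0.0]]' && python3 -c "
from h import *
st();look('w12')"
```

```text
clock: 14.3
tcp_pos: [507.3, -206.9, 106.5]
tcp_rot: [-180.0, 0.0, 102.4]
wrist_force: [-0.2, -1.8, -0.3]
width: 0.501
gripper_force: 0.9
joint_positions [-11.26  26.41  37.94 113.52 -21.86  47.22  51.32]
tcp_pos [ 507.31 -206.94  106.51]
tcp_rot [-180.      0.01  102.41]
wrist_force [-0.17 -1.79 -0.29]
moment [-0.51 -0.06  0.05]
wing 933 -21.910770542561472 top [126.37 131.19 131.63]
bridge 6719 ((507.1306457519531, -207.3105926513672), (162.57662963867188, 24.317564010620117), 68.46593475341797) 96.77605228277284
```

```bash
python3 -m jog '[[[0,0,0],[0,0,0.01],0.0],[[0,0,0],[0,0,0.01],0.0],[[0,0,0],[0,0,0.01],0.0]]' && python3 -c "
from h import *
st();look('w13')"
```

```text
clock: 14.65
tcp_pos: [507.3, -207.1, 106.5]
tcp_rot: [-180.0, 0.0, 101.5]
wrist_force: [0.4, -3.2, -0.7]
width: 0.503
gripper_force: 2.6
joint_positions [-11.42  26.47  38.19 113.53 -22.01  47.25  50.58]
tcp_pos [ 507.28 -207.14  106.53]
tcp_rot [-180.      0.03  101.51]
wrist_force [ 0.41 -3.19 -0.7 ]
moment [-0.79 -0.06  0.09]
wing 943 -21.88715483607418 top [126.38 131.16 131.58]
bridge 6762 ((507.67803955078125, -207.02645874023438), (161.77952575683594, 24.806041717529297), 69.85264587402344) 96.77750592016058
```

View pics/w13.png

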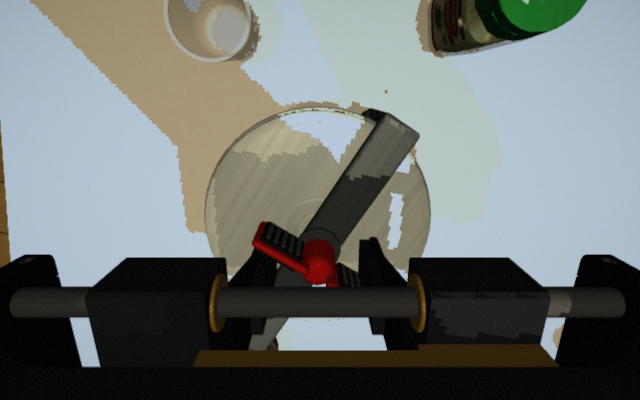

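The picture shows the wings on the finger edges near (280,240), lying square across the bridge. The wing stayed at -21.9° while the finger force rose from 0.9 to 2.6 N and the moment from 0.5 to 0.8 N m. That is the stop, so I back off and lift clear.

```bash
python3 -m jog '[[[0,0,0],[0,0,-0.05],0.0],[[0,0,0],[0,0,-0.12],0.0],[[0,0,0],[0,0,-0.16],0.0],[[0,0,-0.04],[0,0,-0.16],0.0],[[0,0,-0.10],[0,0,-0.16],0.0],[[0,0,-0.17],[0,0,-0.16],0.0],[[0,0,-0.23],[0,0,-0.16],0.0],[[0,0,-0.26],[0,0,-0.16],0.0],[[0,0,-0.26],[0,0,-0.16],0.0],[[0,0,-0.26],[0,0,-0.16],0.0]]' && python3 -c "
from h import *
st();look('w14')"
```

```text
clock: 15.7
tcp_pos: [506.9, -205.7, 235.8]
tcp_rot: [-180.0, -0.1, 116.0]
wrist_force: [0.3, -0.6, -0.0]
width: 0.499
gripper_force: 0.0
joint_positions [-13.8   16.25  39.08 106.13 -11.63  61.73  55.68]
tcp_pos [ 506.88 -205.66  235.8 ]
tcp_rot [-179.98   -0.12  115.95]
wrist_force [ 0.27 -0.55 -0.02]
moment [-0.03  0.01  0.01]
wing 350 -21.200032894972082 top [129.88 131.49 131.89]
bridge 3380 ((508.5208435058594, -206.90545654296875), (161.19277954101562, 24.05432891845703), 68.80612182617188) 96.73467483777682
```

View pics/w14.png

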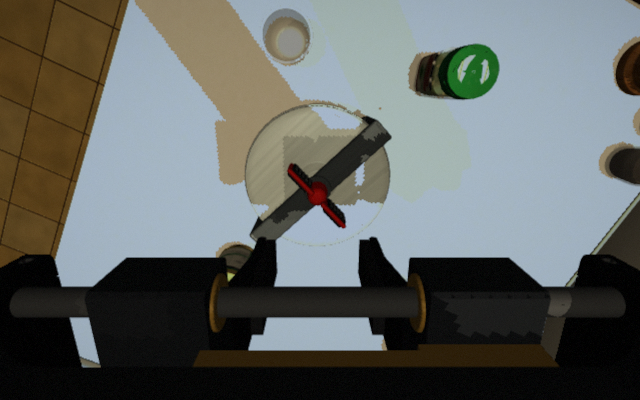

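The hand is clear above the pot. The wing, from (290,168) to (343,225), lies at -21.2°, square to the bridge at 68.8°. The pot has not moved, and the wing tops sank about 4.2 mm, as expected for 3.25 rad. I hand the job in.

```bash
python3 -c "
from cell import ctrl
print(ctrl.sign_off())"
```

```text
the job is handed in; nothing more can be done
None
```

The steel pot's red wing screw is screwed down to its stop in two strokes, about 186° in all. The pot did not move, the hand is clear above it, and the job was handed in after about 16 s of robot time.

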